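# Pepper mills to bed, heavy end down

## Robot

A 6-joint arm with a two-finger parallel gripper is mounted at the origin on the work surface. World frame = base frame: x ahead of the robot, y to its left, z up, the work surface at z = 0. Lengths are in m, angles in degrees, forces in N, time in s.
With the tool pointing down it reaches from about 0.325 to 0.775 m from the base axis. Payload 5.5 kg.
Tool frame: the origin (TCP) lies at the centre of the arm's flange, where the gripper is bolted on; the fingertips stand 182 mm ahead of it and the grasp point (between the pads) lies 163 mm ahead of it; z points along the fingers, y is the line along which they close (so a half turn about z gives the same grasp; the last joint's range is limited). The gripper opens to 88 mm and grips with 3 to 60 N. Pads are 20 mm wide; open, the fingers measure 115 mm over their backs; the gripper's body (75 mm by 178 mm) begins 61 mm behind the grasp point.
Start: joints at [68.314, 5.22, 70.514, -0, 104.267, -3.249], TCP at [0.19, 0.569, 0.405] pointing down, gripper open.
Joint ranges: [-164.24, 164.24], [-49.07, 125.15], [9.68, 141.18], [-86.29, 266.29], [3.28, 154.24], [-151.56, 151.56]. Speed limits (degrees/s): [147.25, 147.25, 172.46, 180, 180, 180].

## Interface

Orientations are given as [roll, pitch, yaw] about the fixed x, y, z axes, in that order (R = Rz(yaw) Ry(pitch) Rx(roll)).
In Python, from station import r gives the robot as it stands. The module is installed in compiled form; this text tells all that it offers. Calls block until the motion is done:
- r.reach(position, orientation): joint-space move of the TCP to a pose.
- r.servo_line(position, rotation=None, speed=0.15): straight line of the TCP; rotation=None keeps the orientation; speed is the mean speed in m/s.
- r.move_joints(angles): joint-space move.
- r.let_go() and r.grab(squeeze=None): open the fingers fully, or close them until they stop; squeeze is the grip in N (None keeps the last).
- r.wait(seconds).
- r.inverse_kinematics(position, orientation): joint angles nearest the present ones, or None.
- r.sense(): the state.
- r.snapshot(name): name is "side" or "top" or "wrist"; returns a dict with "frame" (420x560x3 uint8, red, green, blue), "fx", "fy", "cx", "cy" (pixels), "dist_coeffs" ([k1, k2, p1, p2, k3] as OpenCV has them; the pictures are not rectified), "R" (3x3) and "t" (3): a world point X has camera coordinates R X + t. Camera axes: x right, y down, z forward; pixel columns grow to the right and rows downward; lengths in m; the calibration is good to about 2 mm. A picture is of the moment at which its call begins. There is no depth.
A pose or a line that the arm cannot do raises r.IKError and nothing moves.
- r.hand_in(): hands the job in; it is judged then, once.
The state is a dict: "clock": time; "joints": joint angles; "joint_vel": joint speeds; "joint_torque": joint torques, N m; "tcp_pos": TCP position; "orientation": TCP orientation; "contact_force": force on the tool from outside, world axes, zero at the start; "torque": the same for the moment, N m; "opening": finger opening in m; "gripper_force": force on a finger pad.
Only numpy, scipy, OpenCV 4.12 (cv2) and the standard library are available. Lean on these libraries where they do the work, as an engineer would, in place of code of your own. Each camera call takes 0.05 s, during which the arm holds its last target. There are 200 camera calls.

## Task

Put the two brown pepper mills away in the tip-up rack with their heavy ends down; which end is heavy cannot be seen, but lifting a mill at mid-length tells. Lay both in the level tray, one in each lane, heavy ends against or close to the ledge, let go of them, and only then tip the tray up (its red lever does it) so that it stays up by itself at its stop. Never let a wrongly loaded tray drop back down, and leave the jars, the crock lid, the honey dipper and the egg timer where they are.

Things in the scene. Friction and masses are not known exactly. Their poses are not given: they have to be found in the camera images.
- mill_a: Closed dark brown square wooden mill, 180 x 40 x 40 mm, 0.42 kg, same black cap at both ends, thin brass band round its middle, lying on the sill. Origin at its centre, x axis along its length. One end hides a steel core, the other a light plug; neither looks nor the sense of the x axis tell which (drawn anew each time). See mill_b.
- mill_b: The second mill, alike in every way, its heavy end drawn independently. A mill's centre of mass lies about 42 mm from its middle towards the heavy end: gripped firmly at the middle and lifted, it pulls that side of the wrist down with about 0.18 N m; in a light grip it tilts that way.
- rack: Fixed wooden stand of the tip-up rack, 200 x 185 mm. Origin on the sill under the middle of the tray's pivot axis; x axis level towards the ledge (foot) side, y along the pivot axis, z up. The pivot axis is 85 mm above the sill.
- tray_floor (a point): Point on the tray's floor (upper face) midway along the pivot axis, between the lanes. Turns with the tray: x towards the foot ledge, y along the pivot, z out of the floor. Floor: x -147 to +60 mm, y within 76 mm. Lanes run along x, centred at y = -42 and +42 mm. The ledge's inner face is at x = +50 mm, 22 mm high, so a mill against it is centred at x = -40 mm; 5 mm short is fine, it slides home.
- tray_head (a point): Middle of the tray's end opposite the ledge, on its floor (x = -147 mm from tray_floor, same axes); this end rises. Each lane is 50 mm wide between guide ribs 14 mm high and 6 mm thick, which stand only at x = +8 to +48 and x = -140 to -100 mm from tray_floor; between these the lane is open at its sides for the fingers.
- tray (a joint): Tilt of the tray in rad: 0 = level, as at the start; 1.05 = stop, ledge end low. Empty, or with any mills laid in it, it rests level. With both heavy ends at the ledge it goes over centre at about 0.5 rad and then goes to the stop and stays there by itself; with either mill the wrong way round it falls back when let go. A few newtons on the lever move it.
- lever_tip (a point): Tip centre of the red push lever, a round bar 14 mm thick, 68 mm long, turning with the tray. Its root is on the pivot axis at y = -135 mm of tray_floor. Tray level: it leans 30 degrees away from the ledge side, tip at x = -34, y = -135, z = +59 mm of tray_floor. Push it level towards the ledge side (+x of the rack) to tip the tray; at the stop it leans 30 degrees the other way.
- jar_1: Hexagonal clear glass jar with black cap, 58 mm across flats, 94 mm high; origin under its centre. Bystander.
- jar_2: A second such jar. Bystander.
- crock_lid: Brown stoneware crock lid with a knob, 120 mm in diameter, 40 mm high, lying on the sill; origin under its centre. Bystander.
- dipper: Wooden honey dipper, 148 mm long, 26 mm thick, lying on the sill; origin beneath its middle, x axis towards its ribbed head. Bystander.
- timer (a point): Middle of the green hourglass egg timer, 86 mm high, fixed on the tip of the black iron swing-arm bracket on the window side. The arm swings about an upright pin. Bystander.
Mind the look-alikes: they are no part of the job. Leave any blue look-alike of the mill_b alone. Leave any green look-alike of the mill_a alone.

How it is judged (in metres and radians):
On the way:
1. both mills lie in the level tray, one in each lane, and the gripper has let go of them (value of joint tray below 0.08 rad and z of mill_a in the frame of tray_floor between 0.014 and 0.026 m and z of mill_b in the frame of tray_floor between 0.014 and 0.026 m and distance between each of mill_a, mill_b and tray_floor below 0.1 m and angle between the x axis of each of mill_a, mill_b and the x axis of tray_floor, either way round below 0.15 rad and contact force between the fingers and mill_a below 0.1 N and contact force between the fingers and mill_b below 0.1 N), for 0.2 s.
At the end, for the whole second after the job is handed in: The tray stands tipped up at its stop by itself (tilt over 0.98 rad), which it does only with both heavy ends low; each mill rests in its own lane, flat on the floor, along the lane within 0.15 rad, its lower end within about 15 mm of the ledge, both at rest and released (value of joint tray above 0.98 rad and z of mill_a in the frame of tray_floor between 0.014 and 0.026 m and z of mill_b in the frame of tray_floor between 0.014 and 0.026 m and x of mill_a in the frame of tray_floor between -0.055 and -0.03 m and x of mill_b in the frame of tray_floor between -0.055 and -0.03 m and angle between the x axis of each of mill_a, mill_b and the x axis of tray_floor, either way round below 0.15 rad and ((y of mill_a in the frame of tray_floor above 0.03 m and y of mill_b in the frame of tray_floor below -0.03 m) or (y of mill_a in the frame of tray_floor below -0.03 m and y of mill_b in the frame of tray_floor above 0.03 m)) and linear speed of each of mill_a, mill_b below 0.02 m/s); the robot touches nothing.
It fails at once if the tray falls back towards level faster than 1.5 rad/s (velocity of joint tray below -1.5 rad/s).
It fails at once if a bystander (jar, crock lid, dipper, egg timer) is moved by more than 30 mm or a jar is tipped (distance of any of jar_1, jar_2, crock_lid, dipper, timer from where it was at the start of the episode above 0.03 m or angle between any of jar_1, jar_2's own z axis and vertical above 0.4 rad).
It also fails if it takes over 69 s, if anything falls off the work surface, if the arm or the gripper's body presses on something with over 40 N, if the wrist force passes 120 N, or if a joint passes its speed limit or range.

## Working session

There is one attempt and no reset: what is moved stays moved. The work goes in short steps, each a Python script; the robot and the scene stay as the last script left them, time stands still between calls to the robot, and variables do not carry over. Pictures are saved under pics/ and viewed, at most 10 in all, crops included, and the job is handed in when it is done.

```bash
mkdir -p pics; python3 - <<'E'
from station import r
import cv2,numpy as np
for n in("top","side"):
    s=r.snapshot(n); cv2.imwrite(f"pics/{n}0.png",s["frame"][:,:,::-1])
    print(n,s["fx"],s["cx"],s["cy"],s["dist_coeffs"],(-s["R"].T@s["t"]).round(3),np.round(s["R"],3).tolist())
q=r.sense();print(q)
E
```

```text
top 439.88117147016635 281.45103923124435 206.64173205190215 [-0.09573461  0.          0.          0.          0.        ] [0.419 0.016 1.813] [[-0.012, -1.0, -0.013], [-0.996, 0.013, -0.084], [0.084, 0.012, -0.996]]
side 517.618826226671 286.00209259977305 206.5066831181597 [0.05092519 0.         0.         0.         0.        ] [-0.178 -0.819  1.188] [[0.777, -0.629, 0.019], [-0.421, -0.542, -0.727], [0.468, 0.557, -0.686]]
{'clock': 0.1, 'joints': array([ 6.83144111e+01,  5.25737969e+00,  7.05740805e+01, -1.70948310e-05,
        1.04268335e+02, -3.25148153e+00]), 'joint_vel': array([ 0.04327123, -0.10406817, -0.0766622 , -0.11936965, -0.02936512,
       -0.03605337]), 'joint_torque': array([ 1.54977417e-03, -4.47852159e+01, -4.07571280e+01,  7.00106425e-02,
        2.83817074e-02, -1.40808183e-04]), 'tcp_pos': array([0.18977385, 0.56924284, 0.40364334]), 'orientation': array([-1.79900365e+02, -5.64367268e-03,  1.61565884e+02]), 'contact_force': array([-0.32080696, -0.06730726, -0.09172106]), 'torque': array([-0.0602238 ,  0.0159491 ,  0.05315093]), 'gripper_force': 0.0, 'opening': 0.08786380662972465}
```

View pics/top0.png

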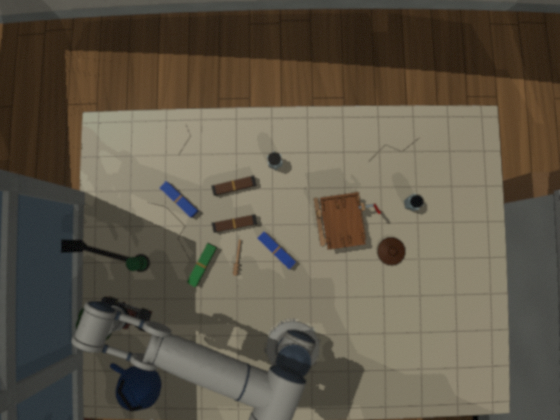

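View pics/side0.png

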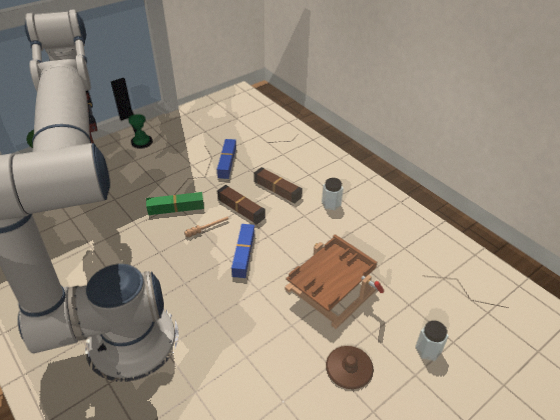

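The top view shows the two brown mills at about (234,186) and (235,224), the rack at (343,221) and the red lever at (378,209). The rack's x axis therefore points away from the robot, up in the image. Next I'll measure.

```bash
cat >h.py <<'E'
from station import r
import cv2,numpy as np
def K(s): return np.array([[s["fx"],0,s["cx"]],[0,s["fy"],s["cy"]],[0,0,1]])
def ray(s,p):
    u=cv2.undistortPoints(np.array([[p]],float),K(s),np.array(s["dist_coeffs"])).ravel()
    R=np.array(s["R"]); return -R.T@s["t"], R.T@np.array([u[0],u[1],1])
def onz(s,p,z):
    c,d=ray(s,p); return c+d*(z-c[2])/d[2]
def tri(s1,p1,s2,p2):
    c1,d1=ray(s1,p1);c2,d2=ray(s2,p2)
    a=np.linalg.lstsq(np.c_[d1,-d2],c2-c1,rcond=None)[0]
    A=c1+a[0]*d1;B=c2+a[1]*d2
    return (A+B)/2,np.linalg.norm(A-B)
def proj(s,X):
    R=np.array(s["R"]);return cv2.projectPoints(np.array(X,float).reshape(-1,3),cv2.Rodrigues(R)[0],np.array(s["t"],float),K(s),np.array(s["dist_coeffs"]))[0].reshape(-1,2)
def shot(n):
    s=r.snapshot(n); s["hsv"]=cv2.cvtColor(s["frame"],cv2.COLOR_RGB2HSV); return s
E
python3 - <<'E'
from h import *
t=shot("top");s=shot("side")
for n,im,boxs in(("top",t,[(205,170,265,240)]),("side",s,[(210,160,310,228)])):
    x0,y0,x1,y1=boxs[0]
    m=np.zeros((420,560),np.uint8); v=im["hsv"]
    mm=((v[...,2]<115)&((v[...,0]<25)|(v[...,0]>160)|(v[...,2]<50))).astype(np.uint8)
    m[y0:y1,x0:x1]=mm[y0:y1,x0:x1]
    m=cv2.morphologyEx(m,cv2.MORPH_CLOSE,np.ones((5,5)))
    for c in cv2.findContours(m,0,2)[0]:
        if cv2.contourArea(c)<150: continue
        rc=cv2.minAreaRect(c); b=cv2.boxPoints(rc)
        P=np.array([onz(im,p,.04 if n=="top" else .02)[:2] for p in b])
        print(n,np.round(rc[0],1),np.round(rc[1],1),onz(im,rc[0],.03).round(3),P.round(3).tolist())
def red(im):
    v=im["hsv"];m=(((v[...,0]<6)|(v[...,0]>172))&(v[...,1]>180)&(v[...,2]>90)).astype(np.uint8)
    m[:180]=0;m[:,:340]=0
    ys,xs=np.nonzero(m);print(len(xs),xs.min(),xs.max(),ys.min(),ys.max());return xs.mean(),ys.mean()
a,b=red(t),red(s);print(a,b,tri(t,a,s,b))
A=cv2.resize(t["frame"][180:262,305:415],None,fx=7,fy=7,interpolation=2)[:295*2]
cv2.imwrite("pics/c1.png",A[:,:,::-1])
A=cv2.resize(s["frame"][225:335,275:395],None,fx=5.4,fy=5.4,interpolation=2)
cv2.imwrite("pics/c2.png",A[:,:,::-1])
E
```

```text
top [235.9 223.9] [13.8 49.6] [0.502 0.223 0.03 ] [[0.511, 0.327], [0.547, 0.128], [0.492, 0.118], [0.456, 0.316]]
top [235.4 186.3] [14.7 48.8] [0.656 0.225 0.03 ] [[0.663, 0.328], [0.706, 0.133], [0.647, 0.12], [0.604, 0.314]]
side [276.8 185.4] [52.8 17.9] [0.653 0.222 0.03 ] [[0.599, 0.308], [0.674, 0.36], [0.72, 0.156], [0.647, 0.113]]
side [237.4 199. ] [70.5 34.3] [0.508 0.248 0.03 ] [[0.484, 0.415], [0.622, 0.438], [0.542, 0.112], [0.422, 0.104]]
2 377 378 210 211Traceback (most recent call last):
  File "<stdin>", line 18, in <module>
  File "<stdin>", line 17, in red
    return umr_minimum(a, axis, None, out, keepdims, initial, where)
ValueError: zero-size array to reduction operation minimum which has no identity
```

```bash
python3 - <<'E'
from h import *
t=shot("top");s=shot("side")
A=cv2.resize(t["frame"][180:262,305:415],None,fx=7,fy=7,interpolation=2)
cv2.imwrite("pics/c1.png",A[:,:,::-1])
A=cv2.resize(s["frame"][225:335,275:395],None,fx=5.4,fy=5.4,interpolation=2)
cv2.imwrite("pics/c2.png",A[:,:,::-1])
for d in("top","side"):
  im=t if d=="top" else s
  v=im["frame"].astype(int);m=((v[...,0]>2.2*v[...,1])&(v[...,0]>2.2*v[...,2])&(v[...,0]>60)).astype(np.uint8);m[:180]=0;m[:,:350]=0
  n,l,st,ce=cv2.connectedComponentsWithStats(m)
  print(d,[(st[i].tolist(),ce[i].round(1).tolist()) for i in range(1,n) if st[i][4]>3])
E
```

```text
top [([375, 206, 5, 7, 13], [377.0, 209.5])]
side [([375, 282, 4, 4, 14], [376.3, 283.5])]
```

View pics/c1.png

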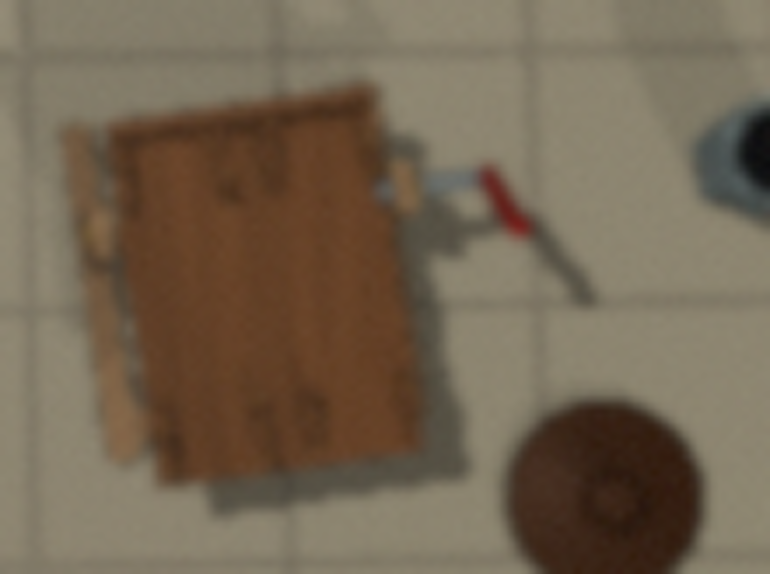

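View pics/c2.png

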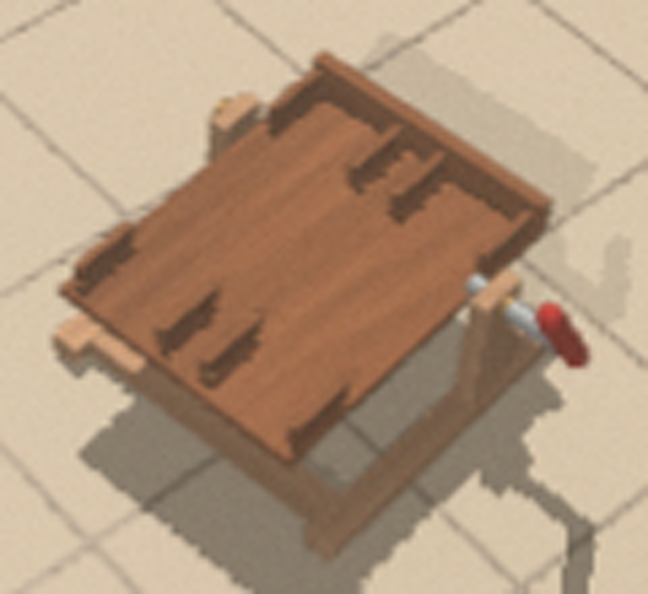

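The top crop confirms the ledge is on the far side (+x) and the head is nearer the robot. Head corners are at crop (160,483) and (422,450). The red lever runs from (490,170) to (525,235). The side crop has head corners at (65,290) and (293,460) and ledge top corners at (322,55) and (548,207).

```bash
python3 - <<'E'
from h import *
t=shot("top");s=shot("side")
T=lambda x,y:(x/7+305-.4,y/7+180-.4)
S=lambda x,y:(x/5.4+275-.4,y/5.4+225-.4)
for n,a,b in(("headL",T(160,483),S(65,290)),("headR",T(422,450),S(293,460)),("ledgeL",T(112,128),S(322,55)),("ledgeR",T(375,88),S(548,207)),("lever_mid",(377,209.5),(376.3,283.5))):
    X,e=tri(t,a,s,b);print(n,X.round(4),round(e,4))
E
```

```text
headL [ 0.3986 -0.1421  0.0821] 0.0008
headR [ 0.416  -0.2899  0.0862] 0.0037
ledgeL [ 0.5961 -0.1171  0.1045] 0.0
ledgeR [ 0.6165 -0.2647  0.1018] 0.0011
lever_mid [ 0.5444 -0.3297  0.1331] 0.0029
```

```bash
python3 - <<'E'
from h import *
import pickle
ims=[]
for n,p,y in(("rack",(.50,-.2,.45),7.2),("mills",(.56,.225,.42),101)):
    r.reach(p,[180,0,y]); s=shot("wrist"); pickle.dump(dict(s),open(n+".pkl","wb")); ims.append(s["frame"])
    print((-s["R"].T@s["t"]).round(3),np.round(s["R"],2).tolist(),r.sense()["clock"])
cv2.imwrite("pics/w1.png",cv2.resize(ims[0],(800,600))[:,:,::-1]);cv2.imwrite("pics/w2.png",ims[1][:,:,::-1])
E
```

```text
[ 0.576 -0.19   0.429] [[0.13, -0.99, -0.0], [-0.95, -0.12, 0.28], [-0.28, -0.03, -0.96]] 3.3667
[0.546 0.298 0.4  ] [[0.98, 0.19, -0.0], [0.18, -0.94, 0.28], [0.05, -0.27, -0.96]] 5.0
```

View pics/w1.png

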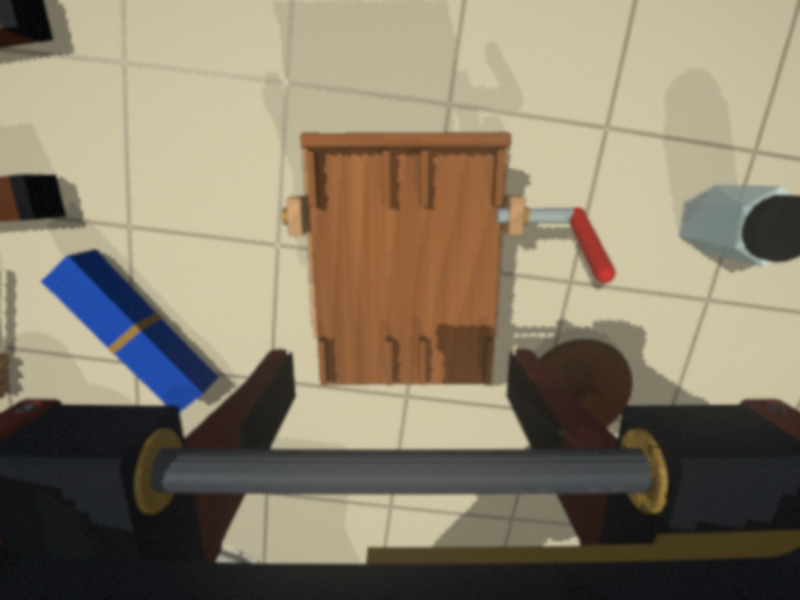

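View pics/w2.png

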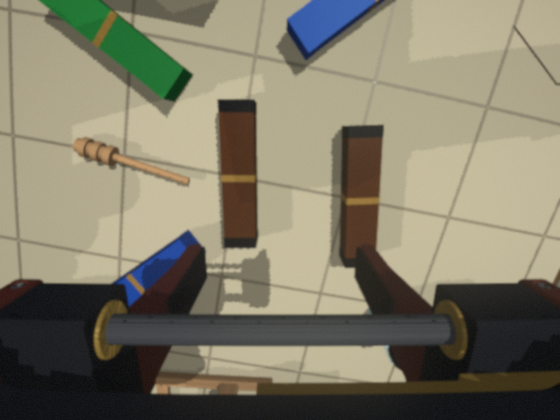

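The rack view shows the head edge from (320,384) to (492,384) and the ledge's inner top edge from (315,147) to (502,147). The lever root is at (577,215) and its tip at (606,273). In the mills view the brass bands run (221,177)–(256,179) and (344,200)–(380,202). The dipper tip is at (188,181).

```bash
python3 - <<'E'
from h import *
import pickle
a=pickle.load(open("rack.pkl","rb"));b=pickle.load(open("mills.pkl","rb"))
k=560/800
P=lambda x,y,z:onz(a,(x*k,y*k),z).round(4)
print("head",P(320,384,.085),P(492,384,.085));print("ledge in",P(315,147,.107),P(502,147,.107)," out",P(302,133,.107),P(510,133,.107));print("lever root,tip",P(577,215,.085),P(606,273,.144))
Q=lambda x,y,z=.04:onz(b,(x,y),z).round(4)
print("A",Q(221,177),Q(256,179),Q(236,101),Q(240,238));print("B",Q(344,200),Q(380,202),Q(362,126),Q(361,260));print("dip",Q(188,181,.01))
v=b["hsv"];m=((v[...,0]>12)&(v[...,0]<24)&(v[...,1]>120)).astype(np.uint8);m[:,:215]=0;m[:165]=0;m[215:]=0;m[:,390:]=0
n,l,st,ce=cv2.connectedComponentsWithStats(m)
for i in range(1,n):
  if st[i][4]>60:
    ys,xs=np.nonzero(l==i);print(st[i],ce[i].round(1),Q(*ce[i]),Q(xs.min(),ce[i][1]),Q(xs.max()+1,ce[i][1]))
E
```

```text
head [ 0.396  -0.1416  0.085 ] [ 0.4153 -0.292   0.085 ]
ledge in [ 0.5911 -0.1272  0.107 ] [ 0.608  -0.2585  0.107 ]  out [ 0.5993 -0.1173  0.107 ] [ 0.6179 -0.2624  0.107 ]
lever root,tip [ 0.5681 -0.3317  0.085 ] [ 0.5341 -0.3364  0.144 ]
A [0.4866 0.2281 0.04  ] [0.5283 0.2336 0.04  ] [0.4913 0.3167 0.04  ] [0.5209 0.1552 0.04  ]
B [0.6386 0.2284 0.04  ] [0.6829 0.2344 0.04  ] [0.6377 0.3174 0.04  ] [0.6803 0.1547 0.04  ]
dip [0.4398 0.2089 0.01  ]
[221 168  35  18 358] [238.7 178.1] [0.5077 0.2308 0.04  ] [0.4867 0.2268 0.04  ] [0.5281 0.2347 0.04  ]
[342 185  37  30 449] [359.8 200.4] [0.6579 0.2316 0.04  ] [0.6363 0.2275 0.04  ] [0.6812 0.2361 0.04  ]
```

```bash
cat >>h.py <<'E'
O=np.array([.5505,-.198,.085]);YW=7.3
c,s_=np.cos(np.radians(YW)),np.sin(np.radians(YW))
def W(x,y,z): return O+np.array([c*x-s_*y,s_*x+c*y,z])
def pick(x,y,yaw):
    r.reach([x,y,.28],[180,0,yaw]); r.wait(.3); q0=r.sense()
    r.servo_line([x,y,.189],speed=.12); r.grab(60); r.wait(.2)
    print("open",r.sense()["opening"])
    r.servo_line([x,y,.34],speed=.12); r.wait(.5); q1=r.sense()
    d=np.array(q1["torque"])-q0["torque"]; u=np.array([np.cos(np.radians(yaw)),np.sin(np.radians(yaw)),0])
    m=d@np.cross(u,[0,0,-1])
    print("dF",(np.array(q1["contact_force"])-q0["contact_force"]).round(2),"dT",d.round(3),"moment to +x tool",m,"open",q1["opening"],"t",q1["clock"])
    return m
E
python3 - <<'E'
from h import *
pick(.5075,.230,100.4)
s=shot("side");cv2.imwrite("pics/s3.png",cv2.resize(s["frame"][60:300,140:460],(640,480))[:,:,::-1])
E
```

```text
open 0.039818475003369436
dF [-0.48 -0.75 -3.61] dT [-0.196 -0.091 -0.05 ] moment to +x tool 0.20866539541037177 open 0.03975818309653189 t 9.7667
```

View pics/s3.png

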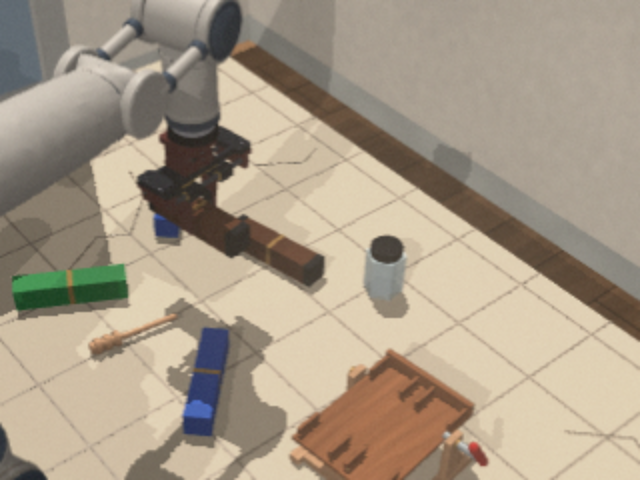

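Mill A is held level, with its heavy end on the tool +x side. I'll place it in lane −42 with the tool at rack yaw.

```bash
cat >>h.py <<'E'
def place(y,heavy_plus,x=-.046):
    yaw=YW if heavy_plus else YW+180
    p=W(x,y,0)
    f0=np.array(r.sense()["contact_force"])
    r.reach([p[0],p[1],.39],[180,0,yaw]); r.servo_line([p[0],p[1],.30],speed=.15)
    r.servo_line([p[0],p[1],.276],speed=.05)
    q=r.sense();print("F",(np.array(q["contact_force"])-f0).round(2),q["tcp_pos"].round(4),p.round(4))
    r.let_go(); r.servo_line([p[0],p[1],.39],speed=.2); print("t",r.sense()["clock"])
def look(n):
    r.reach([.50,-.2,.45],[180,0,YW]); s=shot("wrist"); cv2.imwrite(f"pics/{n}.png",s["frame"][40:300,100:480,::-1].repeat(2,0).repeat(2,1)); return s
E
python3 - <<'E'
from h import *
place(-.042,True)
m=pick(.660,.230,102.5)
E
```

```text
F [ 0.54  0.38 -0.83] [ 0.5102 -0.2455  0.2758] [ 0.5102 -0.2455  0.085 ]
t 14.5417
open 0.03951668133234098
dF [-1.   -1.18 -3.76] dT [-0.146 -0.08   0.037] moment to +x tool 0.15991429106461963 open 0.03964512713327243 t 20.5083
```

```bash
python3 - <<'E'
from h import *
import pickle
place(.042,True)
s=look("w3");pickle.dump(dict(s),open("w3.pkl","wb"))
E
```

```text
F [-0.11  1.59 -0.78] [ 0.4995 -0.1622  0.2759] [ 0.4995 -0.1622  0.085 ]
t 25.0667
```

View pics/w3.png

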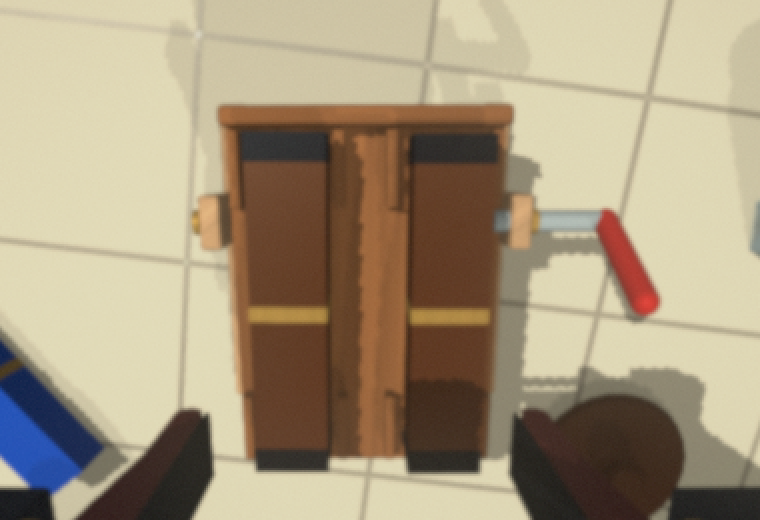

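Both mills lie flat in their lanes with bands level at (290,315) and (450,317), and their heavy ends are a few mm short of the ledge. Next is the lever, pushed with closed fingers and the gripper turned so its body clears the tray.

```bash
python3 - <<'E'
from h import *
yw=YW+90
def go(x,z,sp): p=W(x,-.135,0); r.servo_line([p[0],p[1],z],speed=sp)
p=W(-.085,-.135,0)
r.reach([p[0],p[1],.40],[180,0,yw]); r.grab(10)
f0=np.array(r.sense()["contact_force"])
go(-.085,.302,.15)
for x in(-.055,-.04,-.025,-.01,-.004):
    go(x,.302,.06); q=r.sense(); print(x,(np.array(q["contact_force"])-f0).round(1),q["clock"])
r.wait(.6)
s=shot("side");t=shot("top")
A=np.hstack([cv2.resize(s["frame"][215:345,265:425],(440,358)),cv2.resize(t["frame"][170:270,300:400],(358,358))])
cv2.imwrite("pics/e1.png",A[:,:,::-1])
E
```

```text
-0.055 [-0.4 -1.8 -1.5] 29.875
-0.04 [-2.2 -0.6 -1.3] 30.275
-0.025 [-0.8 -0.9 -1.1] 30.675
-0.01 [-0.2  0.5 -0. ] 31.075
-0.004 [-0.6  0.2 -1.8] 31.325
```

View pics/e1.png

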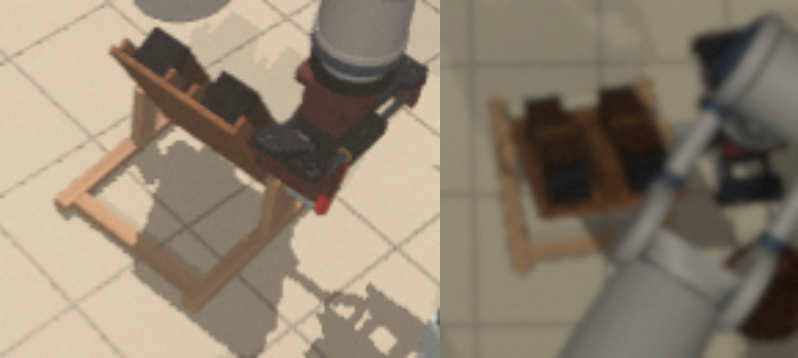

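The tray is tipped up, with both mills in their lanes at (160,55) and (230,95). I'll back off and check.

```bash
python3 - <<'E'
from h import *
p=W(-.02,-.135,0); r.servo_line([p[0],p[1],.302],speed=.06); r.servo_line([p[0],p[1],.45],speed=.15)
r.reach([.40,.15,.45],[180,0,97]); r.wait(.5)
s=shot("side");t=shot("top")
A=np.hstack([cv2.resize(s["frame"][215:345,265:425],(440,358)),cv2.resize(t["frame"][170:270,300:400],(358,358))])
cv2.imwrite("pics/e2.png",A[:,:,::-1]);print(r.sense()["clock"])
E
```

```text
36.0167
```

View pics/e2.png

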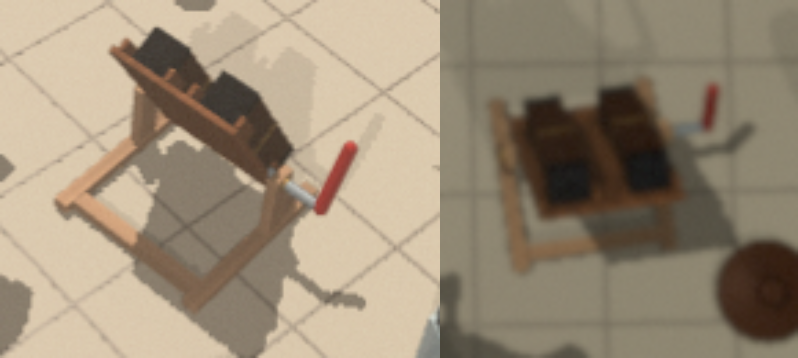

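The tray stays up by itself with the lever leaning forward (tip at (350,150)), and both mills are in their lanes.

```bash
python3 -c "
from station import r
print(r.hand_in())"
```

```text
the job is handed in; nothing more can be done
None
```

I put both mills in the tray with their heavy ends at the ledge, tipped it up so it stands at its stop by itself, and handed the job in at about 36 s; no verdict came back.

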